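Try the molinillo in the jarrito

ROBOT

A 6-joint arm with a two-finger parallel gripper is mounted at the origin on the work surface. World frame = base frame: x ahead of the robot, y to its left, z up, the work surface at z = 0. Lengths are in m, angles in degrees, forces in N, time in s.
With the tool pointing down it reaches from about 0.375 to 0.75 m from the base axis. Payload 9 kg.
Tool frame: the origin (TCP) lies where the fingers leave the gripper's body, on its centre line; the fingertips stand 73 mm ahead of it and the grasp point (between the pads) lies 54 mm ahead of it (robot.tip_reach is the distance from the TCP to the fingertips, in m); z points along the fingers, y is the line along which they close (so a half turn about z gives the same grasp; the last joint's range is limited). The gripper opens to 85 mm and grips with 20 to 120 N. Pads are 22 mm wide; open, the fingers measure 114 mm over their backs; the gripper's body (76 mm by 85 mm) begins 54 mm behind the grasp point. The pads swing forward as they close: fully open they stand 13 mm farther back than shut.
Start: joints at [-77.332, 5.964, 5.575, 89.605, 0, 77.527], TCP at [0.255, -0.543, 0.304] pointing down, gripper open.
Joint ranges: [-171.21, 171.21], [-48.23, 106.86], [-62.78, 66.21], [-105.2, 120.99], [-86.42, 89.51], [-180, 180]. Speed limits (degrees/s): [127.2, 127.2, 147.25, 180, 180, 180].

INTERFACE

Orientations are given as [roll, pitch, yaw] about the fixed x, y, z axes, in that order (R = Rz(yaw) Ry(pitch) Rx(roll)).
In Python, from plant import robot gives the robot as it stands. Calls block until the motion is done:
- robot.move_pose(position, orientation): joint-space move of the TCP to a pose.
- robot.line_to(position, vel=0.15, rotation=None, guard=None): straight line of the TCP; rotation=None keeps the orientation; vel is the mean speed in m/s. With guard (N) it stops when the force on the tool has changed by that much, and returns True; else False.
- robot.goto_joints(angles): joint-space move.
- robot.set_gripper(opening): finger opening in m; the grip force is fixed at half the most; returns when the fingers have stopped.
- robot.pause(seconds).
- robot.ik(position, orientation): joint angles nearest the present ones, or None.
- robot.observe(): the state.
- robot.grab_frame(name): name is "scene" or "top" or "wrist"; returns the picture (480x640x3 uint8, blue, green, red); there is no depth.
- robot.get_calibration(name): a dict with "vertical_fov" (degrees; the focal length in pixels is half the picture's height over the tangent of half this angle, whatever the lens; pixels are square), "cx", "cy" (the principal point, pixels), "rvec" (rotation vector, rad) and "tvec" (3), from world to camera coordinates, as OpenCV has them. Camera axes: x right, y down, z forward; pixel columns grow to the right and rows downward; lengths in m; the calibration is good to about 2 mm. A picture is of the moment at which its call begins: read the wrist's pose just before it. get_calibration takes no time and is no camera call; for the wrist camera it gives the pose at the moment of the call.
A pose or a line that the arm cannot do raises robot.IKError and nothing moves.
- robot.job_done(): hands the job in; it is judged then, once.
The state is a dict: "time": time; "q": joint angles; "qvel": joint speeds; "joint_torque": joint torques, N m; "tool_pos": TCP position; "tcp_rot": TCP orientation; "ft_force": force on the tool from outside, world axes, zero at the start; "torque": the same for the moment, N m; "gripper_width": finger opening in m; "gripper_force": force on a finger pad.
Only numpy, scipy, OpenCV 4.12 (cv2) and the standard library are available. Lean on these libraries where they do the work, as an engineer would, in place of code of your own. Each camera call takes 0.05 s, during which the arm holds its last target. There are 200 camera calls.

TASK

See that the tall wooden molinillo (chocolate whisk) fits the round-bellied jarrito with the handle: pick it up from the round board, lower its carved head from above until the whole head is inside the jarrito, and keep it there, still held, for about a second. Then lift it out and stand it upright on the round board again, setting it down rather than dropping it. Do not push or tip the jarrito or the short masher on the board.

Things in the scene. Friction and masses are not known exactly. Their poses are not given: they have to be found in the camera images.
- molinillo: Pale wooden chocolate whisk, 190 mm tall, 120 g, standing head down on the board. Origin: centre of its flat underside; z up the shaft. Carved round head at the bottom, 48 mm across (foot 42 mm), tapering to the shaft at 50 mm height; two rings 29 mm across at 56 to 71 mm; above that, up to the top, a plain round shaft 20 mm in diameter, to be gripped from above. Yaw does not matter.
- jarrito: Brown glazed clay jug, 95 mm tall, 400 g, loose on the table: round belly 104 mm across, open mouth 96 mm across outside and 80 mm inside, inner floor at 8 mm. Origin: centre of its underside; z up. One handle on its +y side reaches 82 mm from the axis, below the rim. The straight narrow brown cup without a handle is another vessel, not to be used.
- board: Round dark wooden board, 230 mm in diameter, 20 mm thick, fixed on the table. Origin: centre of its underside, z up. The molinillo and the masher stand on it about 60 mm either side of its centre.
- masher: Short wooden bean masher standing loose on the board, 105 mm tall (its top is 125 mm above the table): flat foot disc 56 mm in diameter, thin shaft, ball knob 32 mm in diameter on top. Origin: centre of its underside, z up. Leave it where it stands.

How it is judged:
By the outcome, as a careful person would: the job done as asked, in the order asked, and still so for the second after the job is handed in, with the robot touching nothing.
It also fails if it takes over 56 s, if anything falls off the work surface, if the arm or the gripper's body presses on something with over 40 N, if the wrist force passes 120 N, or if a joint passes its speed limit or range.

## Working session

There is one attempt and no reset: what is moved stays moved. The work goes in short steps, each a Python script; the robot and the scene stay as the last script left them, time stands still between calls to the robot, and variables do not carry over. Pictures are saved under pics/ and viewed, at most 10 in all, crops included, and the job is handed in when it is done.

```bash
mkdir -p pics
cat > h.py <<'E'
import numpy as np, cv2
from plant import robot
def cal(n):
    c=robot.get_calibration(n); f=240/np.tan(np.radians(c["vertical_fov"]/2))
    R=cv2.Rodrigues(np.array(c["rvec"],float))[0]; t=np.array(c["tvec"],float).ravel()
    K=np.array([[f,0,c["cx"]],[0,f,c["cy"]],[0,0,1]]); return K,R,t,c
def ray(C,uv):
    K,R,t,_=C; d=R.T@np.linalg.inv(K)@np.array([uv[0],uv[1],1.]); return -R.T@t,d/np.linalg.norm(d)
def onz(C,uv,z):
    o,d=ray(C,uv); return o+d*(z-o[2])/d[2]
def proj(C,p):
    K,R,t,_=C; q=K@(R@np.array(p,float)+t); return q[:2]/q[2]
def tri(rs):
    A=sum(np.eye(3)-np.outer(d,d) for o,d in rs); b=sum((np.eye(3)-np.outer(d,d))@o for o,d in rs)
    p=np.linalg.solve(A,b); return p,[np.linalg.norm((np.eye(3)-np.outer(d,d))@(p-o)) for o,d in rs]
E
python3 - <<'E'
from h import *
for n in("scene","top"):
    im=robot.grab_frame(n); cv2.imwrite(f"pics/{n}0.png",im); C=cal(n); print(n,C[3],ray(C,(320,240)))
s=robot.observe();print(s["time"],s["tcp_rot"],s["tool_pos"])
E
```

```text
scene {'vertical_fov': 46.520119691084965, 'cx': 320.9673314690839, 'cy': 247.23638250478368, 'rvec': array([ 0.8480848 ,  2.52446374, -1.10283398]), 'tvec': array([ 0.42860161, -0.20310873,  1.17056983])} (array([0.94620915, 0.53396369, 0.6440165 ]), array([-0.44970866, -0.59160853, -0.66914981]))
top {'vertical_fov': 52.540194794540795, 'cx': 318.65046525915545, 'cy': 241.9711109218052, 'rvec': array([ 2.19151767, -2.17924591,  0.090886  ]), 'tvec': array([-0.01650492,  0.54766531,  0.97739725])} (array([ 0.47124674, -0.00720435,  1.01655777]), array([ 0.0806767 , -0.00898611, -0.99669981]))
0.1 [-1.79936428e+02 -1.38674740e-02  2.51393049e+01] [ 0.25485501 -0.54295998  0.30322958]
```

View pics/scene0.png

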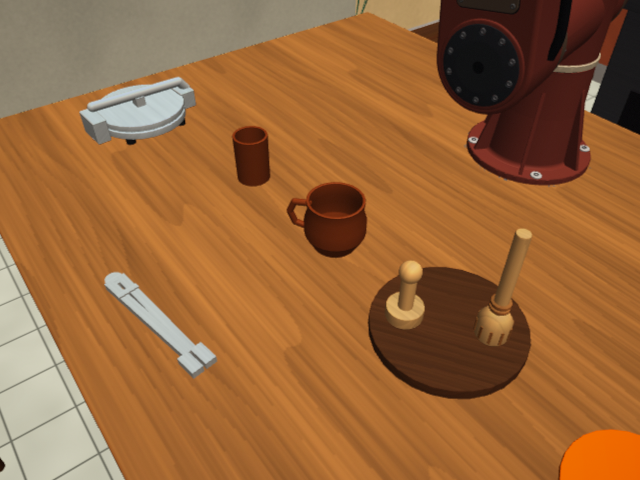

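View pics/top0.png

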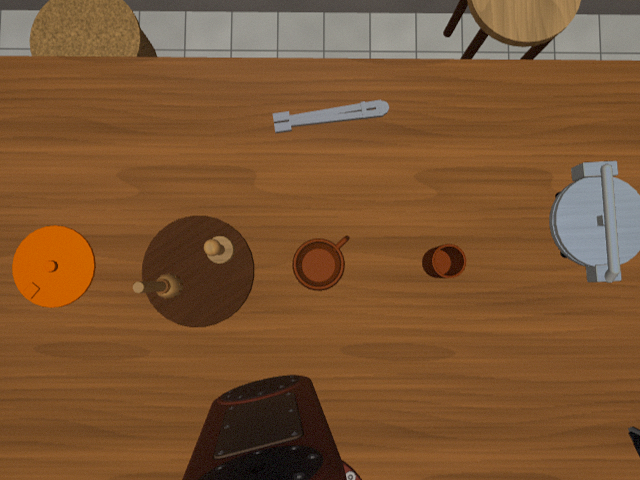

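The scene view shows the molinillo's top at (523,236), its head at (494,325), the masher knob at (411,271), the jarrito's mouth at about (336,200), and the narrow cup at (252,155). In the top view the molinillo's top is at (138,288), the knob at (213,247), the mouth at (318,264) and the board's centre at (198,271).

Run:
```python
from h import *
S,T=cal("scene"),cal("top")
for n,a,b in(("mol top",(523,236),(138,288)),("knob",(411,271),(213,247)),("mouth",(336,199),(318.5,264)),):
    print(n,*tri([ray(S,a),ray(T,b)]))
print("board",onz(T,(198,271),.02),onz(T,(143,271),.02),onz(T,(254,271),.02))
print("mol head top", onz(T,(170,286),.04),"scene foot",onz(S,(491,338),.02))
print("mouth@95",onz(T,(318.5,264),.095),onz(S,(336,199),.095))
print("handle tip",onz(T,(347,238),.06))
```

```text
mol top [0.45558583 0.28605168 0.20618177] [np.float64(0.00038223147438031787), np.float64(0.00038223147438036796)]
knob [0.5291531  0.18513105 0.11103144] [np.float64(0.0016033016892044857), np.float64(0.0016033016892045544)]
mouth [ 0.49971662 -0.01252205  0.09696312] [np.float64(0.000572519865183392), np.float64(0.0005725198651834352)]
board [0.48690828 0.23271582 0.02      ] [0.48629478 0.34480326 0.02      ] [0.48753387 0.11841722 0.02      ]
mol head top [0.45639531 0.28298015 0.04      ] scene foot [0.45938842 0.29026668 0.02      ]
mouth@95 [ 0.50021377 -0.01290625  0.095     ] [ 0.49769096 -0.01409384  0.095     ]
handle tip [ 0.55295178 -0.06913695  0.06      ]
```

Run:
```python
from h import *
for n,p in(("jar",(.44,-.0125,.36)),("mol",(.41,.286,.38))):
    robot.move_pose(list(p),[180,0,0]); C=cal("wrist"); im=robot.grab_frame("wrist"); cv2.imwrite(f"pics/w_{n}.png",im)
    s=robot.observe(); print(n,s["time"],np.round(s["q"],1),s["tool_pos"],ray(C,(320,240)), proj(C,(.4557,.286,.206)),proj(C,(.5,-.0125,.095)))
    np.savez(f"c_{n}.npz",K=C[0],R=C[1],t=C[2])
a,b=cv2.imread("pics/w_jar.png"),cv2.imread("pics/w_mol.png")
cv2.imwrite("pics/both.png",np.hstack([cv2.resize(x,(400,300)) for x in(a,b)]))
```

```text
jar 2.1833 [-18.8 -20.6 -13.1  97.6  -0.  161.2] [ 0.44011287 -0.01311107  0.35983738] (array([ 0.51508672, -0.01174913,  0.42976494]), array([-0.28407277,  0.01013222, -0.95874918])) [-151.13080561  229.49718211] [324.57903911 148.28668989]
mol 6.85 [  19.9   -9.6   -1.7   97.9    0.  -160.1] [0.41000688 0.2859511  0.37998312] (array([0.4849853 , 0.28726158, 0.44992485]), array([-0.28388316,  0.01009736, -0.95880571])) [325.66030118 177.17073227] [654.01449089 113.16291351]
```

View pics/both.png

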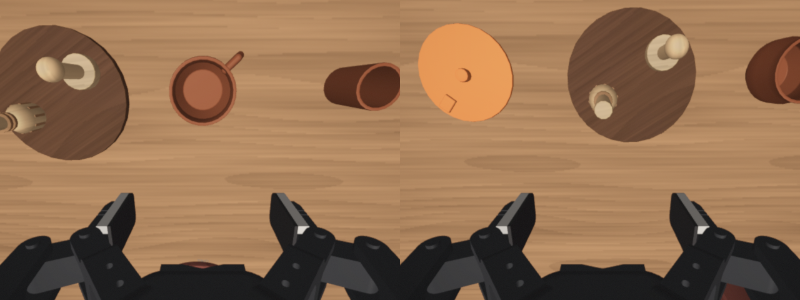

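The wrist views show the jarrito's mouth at about (323,144) at full resolution (predicted 325,148) and the molinillo's top at about (325,176) (predicted 326,177), so the estimates hold. Next I grasp with yaw 180, which keeps the last joint near the middle of its range.

Run:
```python
from h import *
for n,uv,z in(("jar",(323,144),.095),("mol",(325,176),.208)):
    d=np.load(f"c_{n}.npz"); print(n,onz((d["K"],d["R"],d["t"],0),uv,z))
p=[.4555,.286]
robot.move_pose(p+[.36],[180,0,180])
print(np.round(robot.observe()["q"],1))
print("guard",robot.line_to(p+[.228],vel=.1,guard=8))
robot.set_gripper(.0)
s=robot.observe(); print(s["time"],s["gripper_width"],s["gripper_force"],s["tool_pos"],s["ft_force"])
cv2.imwrite("pics/grasp.png",robot.grab_frame("scene"))
```

```text
jar [ 0.50364083 -0.01111423  0.095     ]
mol [0.4566935  0.28644035 0.208     ]
[18.2 -3.7  1.6 95.4  0.  18.2]
guard False
11.5667 0.01887685342854642 58.67212235927582 [0.45558594 0.28595571 0.22818208] [ 0.03091957 -0.01764273  1.93113606]
```

View pics/grasp.png

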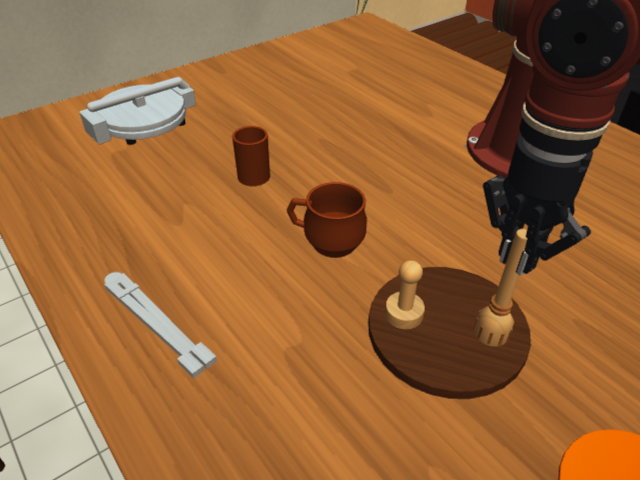

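The gripper holds the shaft (width 18.9 mm, at pixel 520,250), with the masher and jarrito unmoved. Now I lift and hover above the jarrito.

Run:
```python
from h import *
robot.line_to([.4555,.286,.40],vel=.12)
j=[.5015,-.012]
robot.line_to(j+[.40],vel=.15)
robot.line_to(j+[.325],vel=.12)
s=robot.observe(); print(s["time"],s["gripper_width"],s["tool_pos"],s["ft_force"])
for n in("scene","top"): cv2.imwrite(f"pics/hov_{n}.png",robot.grab_frame(n))
a,b=cv2.imread("pics/hov_scene.png")[60:300,200:520],cv2.imread("pics/hov_top.png")[180:360,220:460]
cv2.imwrite("pics/hov.png",np.hstack([cv2.resize(x,(400,300)) for x in(a,b)]))
S=cal("scene"); print(proj(S,j+[.325-.208]),proj(S,j+[.095]))
```

```text
16.1333 0.018525450807637196 [ 0.5016673  -0.01198342  0.3258214 ] [ 0.20969702  0.41184619 -0.85332363]
[335.221751   189.41900508] [334.94022459 200.53103774]
```

View pics/hov.png

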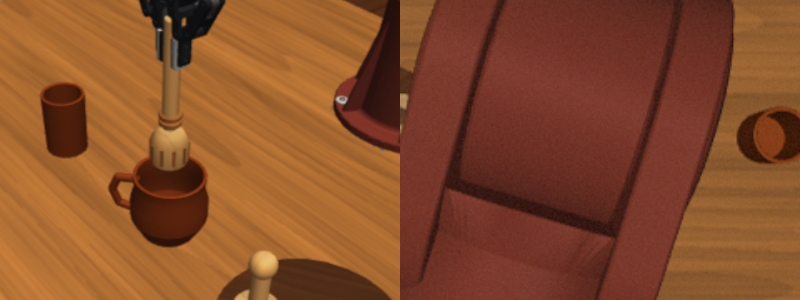

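The head hangs upright, with its underside at about (336,190) against a predicted (335,189), centred over the mouth at (335,200). Lowering it now.

Run:
```python
from h import *
j=[.5015,-.012]
print("guard",robot.line_to(j+[.231],vel=.08,guard=5))
s=robot.observe(); print(s["time"],s["tool_pos"],s["ft_force"],s["gripper_width"])
robot.pause(.7); cv2.imwrite("pics/in.png",robot.grab_frame("scene")[60:300,200:520]); robot.pause(.7)
s=robot.observe(); print(s["time"],s["ft_force"],s["gripper_width"])
```

```text
guard False
17.5583 [ 0.50177503 -0.01207837  0.23160469] [-0.06102218  0.80180691 -0.91230127] 0.018412336861269987
19.0083 [ 0.10607947  0.27110401 -0.74597864] 0.018761381906215763
```

View pics/in.png

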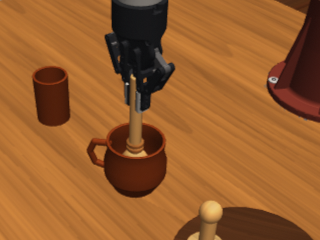

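The head is fully inside the jarrito, with the rings at the rim level (crop 135,145), and it was held there 1.4 s without contact. Next I lift it out, go back and set it down gently.

Run:
```python
from h import *
j=[.5015,-.012]; p=[.4555,.286]
robot.line_to(j+[.40],vel=.1)
robot.line_to(p+[.40],vel=.15)
robot.line_to(p+[.245],vel=.1); robot.pause(.3)
print("guard",robot.line_to(p+[.224],vel=.015,guard=3))
s=robot.observe(); print(s["time"],s["tool_pos"],s["ft_force"],s["gripper_width"],s["torque"])
cv2.imwrite("pics/set.png",robot.grab_frame("scene")[160:400,320:640])
```

```text
guard True
26.0417 [0.45549469 0.28592269 0.22813884] [0.06983632 0.04522851 4.17697137] 0.018418830127583 [-0.0950213   0.02661898 -0.03462481]
```

View pics/set.png

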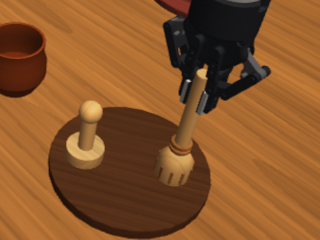

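The molinillo touches the board at the same TCP height as at the grasp (0.228 m), upright with its foot at about (493,343). I release it, retreat straight up and check.

Run:
```python
from h import *
p=[.4555,.286]
robot.set_gripper(.06); robot.pause(.3)
robot.line_to(p+[.37],vel=.1); robot.move_pose([.40,.15,.42],[180,0,180]); robot.pause(.5)
s=robot.observe(); print(s["time"],s["gripper_width"],s["ft_force"])
im=robot.grab_frame("scene"); cv2.imwrite("pics/end.png",im)
d=cv2.absdiff(im,cv2.imread("pics/scene0.png"))
for n,(x0,x1,y0,y1) in dict(jar=(285,370,180,260),masher=(380,430,258,335),mol=(470,535,228,350)).items(): print(n,d[y0:y1,x0:x1].mean(),(d[y0:y1,x0:x1].max(2)>50).sum())
```

```text
29.6083 0.05986277951018251 [ 0.49396126 -0.22060649  0.01569168]
jar 1.2779411764705881 0
masher 1.5055411255411255 0
mol 2.0550651534258093 0
```

View pics/end.png

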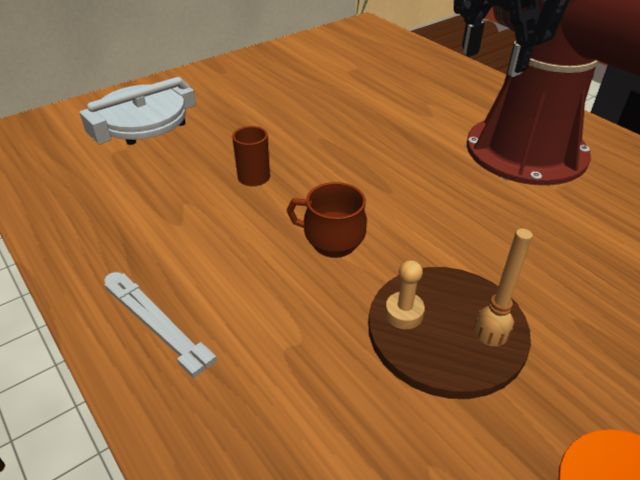

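The molinillo stands upright with its top at (523,236), as at the start, and the jarrito and masher are unmoved.

```bash
python3 -c "
from plant import robot
print(robot.job_done())"
```

```text
the job is handed in; nothing more can be done
None
```

I lowered the molinillo's whole head into the jarrito and held it there about 1.4 s, then stood it back upright on the board; the jarrito and masher did not move, and I handed the job in at about 30 s.

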